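# Load the drying tube of the extraction bench

## Robot

A 6-joint arm with a two-finger parallel gripper is mounted at the origin on the work surface. World frame = base frame: x ahead of the robot, y to its left, z up, the work surface at z = 0. Lengths are in m, angles in degrees, forces in N, time in s.
With the tool pointing down it reaches from about 0.375 to 0.9 m from the base axis. Payload 3.1 kg.
Tool frame: the origin (TCP) lies at the very end of the fingers, on their centre line; the grasp point (between the pads) lies 19 mm behind it; z points along the fingers, y is the direction in which the jaws open and shut (so a half turn about z gives the same grasp; the last joint's range is limited). The gripper opens to 87 mm and grips with 3 to 60 N. Pads are 19 mm wide; open, the fingers measure 117 mm over their backs; the gripper's body (75 mm by 190 mm) begins 51 mm behind the grasp point.
Start: joints at [-84.998, 30.224, 82.088, -0, 67.689, -10.227], TCP at [0.164, -0.603, 0.223] pointing down, gripper open.
Joint ranges: [-176.69, 176.69], [-43.24, 126.21], [12.49, 139.97], [-82, 262], [0, 151.66], [-163.58, 163.58]. Speed limits (degrees/s): [159.86, 159.86, 180, 180, 180, 180].

## Interface

Orientations are given as a 3x3 rotation matrix whose columns are the frame's x, y, z axes.
In Python, from rig import readout, capture, camera_model, bot, spot_in, regions_of gives the robot as it stands.
- The arm moves only by the tool send_rows, never from a script. Its argument "moves" is a list that holds one entry, the list of rows, each a list of 7 numbers: the turn, a rotation vector about the tool's x, y, z in degrees, then the shift along the tool's x, y, z in cm, then the opening, from -1 (shut) to 1 (fully open). A call has exactly 5 rows; each row shifts and turns the commanded pose from where the row before left it, along the tool's axes as they then stand; what a row does not reach is not made up. A row lasts 1/10 s, in which the tool goes at most 50 mm and 8.59 degrees, less where a joint would pass 70% of its speed; a pose out of reach is approached as far as the arm can. A call with a gripper value outside its range is refused whole. The fingers move at their own pace and stop on an object; the grip force is fixed at half the most. Time passes only in rows, so rows that do not move let the fingers close, or fill a call up. It gives the time, the measured TCP pose, the force and the opening at its end, in the units of the state.
- readout.read_state(): the state, without advancing time (a new reading comes with each control period).
- capture(name): name is "side" or "top" or "wrist"; returns the picture (400x640x3 uint8, blue, green, red); there is no depth.
- camera_model(name): a dict with "camera_matrix" (3x3 intrinsics, pixels), "pose" (4x4, takes a point from camera to world coordinates). Camera axes: x right, y up, looking along -z (the intrinsics and any distortion apply to the point x, -y, -z); pixel columns grow to the right and rows downward; lengths in m; the calibration is good to about 2 mm. A picture is of the moment at which its call begins: read the wrist's pose just before it. camera_model takes no time and is no camera call; for the wrist camera it gives the pose at the moment of the call.
- bot.hand_in(): hands the job in, once; it reports no verdict.
Trained networks look in the newest picture that a camera, given by its name, has taken for a name from the list of things; names that differ only in an ending like _2 or _b are one class to them, and where a whole thing is asked for, a point or a joint stands for the part that bears it (a point fixed in the world has none). Each returns a list of dicts, best first, with "p" (0 to 1); they miss things now and then, are a little off and sometimes report something else, mostly with a low value. They report only what shows in the picture. A call takes as long as a camera call.
- spot_in(camera, thing): "location" ([x, y, z] in m, in world coordinates, good to about 4 mm: the middle of the surface that is visible of it).
- regions_of(camera, thing): "mask" (400x640 bool, what is visible of it).
The state is a dict: "time_s": time; "joint_positions": joint angles; "qvel": joint speeds; "tau": joint torques, N m; "position": TCP position; "tcp_rot": TCP orientation; "force": force on the tool from outside, world axes, zero at the start; "moment": the same for the moment, N m; "opening": opening from 0.0 (shut) to 1.0 (fully open).
Only numpy, scipy, OpenCV 4.12 (cv2) and the standard library are available. Lean on these libraries where they do the work, as an engineer would, in place of code of your own. Each camera call takes 0.05 s, during which the arm holds its last target. There are 200 camera calls.

## Task

Load the clear drying tube lying on the bench: feed the orange desiccant cartridge in first, then the blue filter cartridge behind it, and push until the orange one is fully home against the tube's closed end and the blue one sits against it with its front in the tube. Leave the spent dark green cartridge in its rack.

Things in the scene. Friction and masses are not known exactly. Their poses are not given: they have to be found in the camera images.
- orange (a point): Centre of the orange cartridge: cylinder, 32 mm across, 80 mm long, white ends, 60 g, x axis along it, both ends alike. It lies level in one of 3 cradles (80 mm apart, any order) of a white rack, axis 38 mm above the bench; rack plate 8 mm high, cradles narrower than the cartridge, its sides free to grasp. Fully home, its centre is 60 mm past the mouth.
- blue (a point): Centre of the blue cartridge: same size and shape as the orange one, x axis along it, in another cradle of the rack. Fully home behind the orange one, only its front 20 mm are in the tube (centre 20 mm before the mouth); the other 60 mm stay on the loading rails.
- green (a point): Centre of the spent dark green cartridge: same size and shape, x axis along it, in another cradle of the rack; it stays there.
- mouth (a point): Centre of the open, red-collared mouth of the fixed level clear tube, 81.5 mm above the bench. x points into the tube, z up. Bore 48 mm, 100 mm deep; 60 mm wide outside. Two rails (a shallow V 30 mm wide, clear for fingers either side) lead from 173 mm before the mouth up to it; a cartridge on them is in line with the tube, axis 6.5 mm below this point, and slides in freely.

How it is judged (in metres and radians):
At the end, for the whole second after the job is handed in: The orange cartridge lies in the tube within 12 mm of its closed end; the blue one lies in line behind it (within 15 mm sideways and 14 degrees), no more than 10 mm away from it, with at least 8 mm of its front inside the mouth; the green one is still in its cradle, within 25 mm of where it was (x of orange in the frame of mouth above 0.048 m and horizontal distance between orange and blue below 0.09 m and x of blue in the frame of mouth between -0.032 and 0 m and y of orange in the frame of mouth between -0.015 and 0.015 m and y of blue in the frame of mouth between -0.015 and 0.015 m and z of orange in the frame of mouth between -0.02 and 0.015 m and z of blue in the frame of mouth between -0.02 and 0.015 m and angle between the x axis of blue and the x axis of mouth, either way round below 0.25 rad and distance of green from where it was at the start of the episode below 0.025 m); the robot touches nothing.
It fails at once if the spent green cartridge is taken or knocked out of its cradle (distance of green from where it was at the start of the episode above 0.025 m).
It also fails if it takes over 67 s, if anything falls off the work surface, if the arm or the gripper's body presses on something with over 40 N, if the wrist force passes 120 N, or if a joint passes its speed limit or range.

## Working session

There is one attempt and no reset: what is moved stays moved. The work goes in short steps, Python scripts to look and compute and a tool call to move; the robot and the scene stay as the last step left them, time stands still between calls to the robot, and variables do not carry over. Pictures are saved under pics/ and viewed, about 8 in all and at most 12, crops included, and the job is handed in when it is done.

Besides the shell and the picture viewer there is one more tool, called after "Request:" as a command line: name --argument value ..., lists and objects as JSON in quotes. send_rows: Moves the arm, as the interface text tells. Its arguments: {"type":"object","properties":{"moves":{"type":"array","items":{"type":"array","items":{"type":"array","items":{"type":"number"}}}}},"required":["moves"]}

```bash
mkdir -p pics; ls; python3 - <<'E'
from rig import *
import cv2,numpy as np
print(readout.read_state())
for n in ("top","side"):
    im=capture(n); cv2.imwrite(f"pics/{n}0.png",im)
    for t in ("orange","blue","green","mouth"):
        print(n,t,[(np.round(d["location"],4),round(d["p"],2)) for d in spot_in(n,t)][:3])
    m=camera_model(n); print(m["camera_matrix"],m["pose"],m.keys())
E
```

```text
pics
{'time_s': 0.0, 'joint_positions': array([-8.50011431e+01,  3.02797142e+01,  8.21553098e+01, -2.41977451e-03,
        6.76898013e+01, -1.02273875e+01]), 'qvel': array([-0.04677731, -0.04940726,  0.09686988,  0.00382279,  0.00073114,
        0.02390676]), 'tau': array([-6.30004033e-04, -4.40043712e+01, -1.76593530e+01,  6.32363674e-02,
        5.82431629e-02, -1.59167607e-04]), 'position': array([ 0.16409572, -0.60231809,  0.2215696 ]), 'tcp_rot': array([[ 9.64892115e-01,  2.62646443e-01, -2.28758168e-04],
       [ 2.62646311e-01, -9.64889745e-01,  2.16692067e-03],
       [ 3.48407595e-04, -2.15092716e-03, -9.99997626e-01]]), 'force': array([ 0.4174827 , -0.11069541, -0.31913388]), 'moment': array([-0.00100783,  0.03253632, -0.0065895 ]), 'opening': 1.0015900938807258}
top orange [(array([ 0.5178, -0.156 ,  0.0511]), 0.7)]
top blue [(array([ 0.5401, -0.2257,  0.0545]), 0.9)]
top green [(array([ 0.5524, -0.3087,  0.0584]), 0.85)]
top mouth [(array([0.5778, 0.0908, 0.0561]), 0.67)]
[[434.25293148   0.         323.96270409]
 [  0.         434.25293148 200.7021523 ]
 [  0.           
[... 156 characters left out ...]
.99630985  1.10639772]
 [ 0.          0.          0.          1.        ]] dict_keys(['camera_matrix', 'pose'])
side orange [(array([ 0.5143, -0.1467,  0.0456]), 0.97)]
side blue [(array([ 0.5398, -0.2216,  0.0469]), 0.6)]
side green [(array([ 0.5515, -0.3031,  0.0464]), 0.83)]
side mouth [(array([0.5821, 0.1059, 0.034 ]), 0.55)]
[[382.46537075   0.         320.59031089]
 [  0.         382.46537075 195.77197864]
 [  0.           0.           1.        ]] [[-0.93391062  0.21394198 -0.28642589  0.29567103]
 [-0.35725943 -0.52870548  0.76995858  0.57367405]
 [ 0.01329152  0.82140084  0.57019645  0.57152383]
 [ 0.          0.          0.          1.        ]] dict_keys(['camera_matrix', 'pose'])
```

View pics/top0.png

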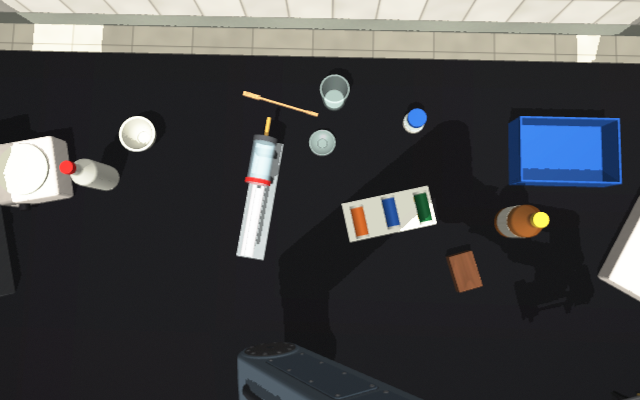

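View pics/side0.png

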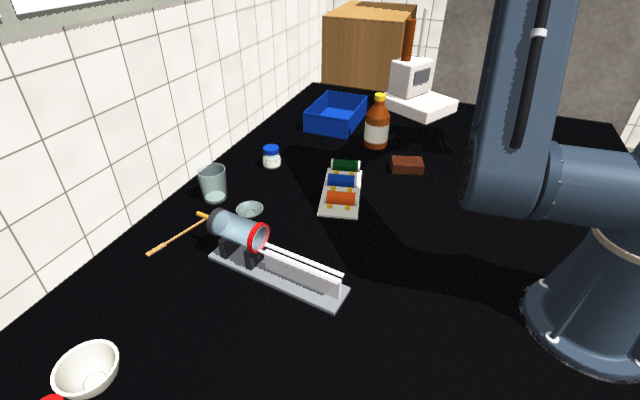

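The top view shows orange at (360,221), blue at (391,212), green at (423,207), the red collar at (258,181), and the rails running down to (250,258). The side view agrees: orange is nearest the tube and the tube's mouth faces the robot.

```bash
cat > h.py <<'E'
import numpy as np,cv2
from rig import *
def ray(m,uv):
    K,P=m["camera_matrix"],m["pose"]
    d=np.linalg.inv(K)@np.array([uv[0],uv[1],1.]); d=P[:3,:3]@np.array([d[0],-d[1],-d[2]])
    return P[:3,3],d/np.linalg.norm(d)
def onz(m,uv,z):
    o,d=ray(m,uv); return o+d*(z-o[2])/d[2]
def tri(a,b):
    (o1,d1),(o2,d2)=a,b
    s=np.linalg.lstsq(np.c_[d1,-d2],o2-o1,rcond=None)[0]
    p,q=o1+s[0]*d1,o2+s[1]*d2
    return (p+q)/2,np.linalg.norm(p-q)
def proj(m,X):
    P=m["pose"]; c=P[:3,:3].T@(np.asarray(X)-P[:3,3]); c=m["camera_matrix"]@np.array([c[0],-c[1],-c[2]]); return c[:2]/c[2]
def axis_of(mask,m,z):
    c=max(cv2.findContours(mask.astype(np.uint8),0,1)[0],key=cv2.contourArea)[:,0].astype(float)
    w=np.array([onz(m,p,z)[:2] for p in c])
    (cx,cy),wh,a=cv2.minAreaRect((w*1000).astype(np.float32))
    b=cv2.boxPoints(((cx,cy),wh,a)); e=b[1]-b[0],b[2]-b[1]; e=max(e,key=np.linalg.norm)
    ang=np.degrees(np.arctan2(e[1],e[0])); ang=(ang+90)%180-90
    return np.round([cx/1000,cy/1000],4),np.round(wh,1),round(float(ang),1)
E
python3 - <<'E'
from h import *
T,S=camera_model("top"),camera_model("side")
red=[]
for n,m,box in(("top",T,(235,170,285,195)),("side",S,(235,215,280,260))):
    im=capture(n); 
    for t in("orange","blue","green"):
        r=regions_of(n,t)
        if r: print(n,t,round(r[0]["p"],2),axis_of(r[0]["mask"],m,.038))
    h=cv2.cvtColor(im,cv2.COLOR_BGR2HSV); k=((h[...,0]<6)|(h[...,0]>174))&(h[...,1]>150)&(h[...,2]>60)
    x0,y0,x1,y1=box; z=np.zeros_like(k); z[y0:y1,x0:x1]=k[y0:y1,x0:x1]
    pts=np.argwhere(z)[:,::-1]; print(n,"red",len(pts),pts.min(0),pts.max(0),pts.mean(0)); red.append(pts)
    if n=="side": e=cv2.fitEllipse(cv2.convexHull(pts.astype(np.int32))); print(e)
    if n=="top":e0=cv2.minAreaRect(pts.astype(np.float32));print(e0)
    cv2.imwrite(f"pics/{n}crop.png",cv2.resize(im[100:280,190:350] if n=="top" else im[190:315,190:360],None,fx=4,fy=4,interpolation=2)[:600])
p=tri(ray(T,e0[0]),ray(S,e[0]));print(p)
for z in(.0815,.11):print(z,onz(T,e0[0],z))
# plate edges
for uv in((236,255),(262,260),(282,144)):print(onz(T,uv,.005))
E
```

```text
top orange 0.91 (array([ 0.5176, -0.1541]), array([81.2, 32.3]), 13.5)
top green 0.92 (array([ 0.5563, -0.31  ]), array([81.1, 32.4]), 13.4)
top red 95 [244 177] [270 185] [256.97894737 180.29473684]
((257.0540466308594, 180.67567443847656), (25.975040435791016, 4.6031718254089355), 9.462322235107422)
side orange 0.88 (array([ 0.5171, -0.1584]), array([80.3, 54.7]), 12.8)
side blue 0.76 (array([ 0.5423, -0.233 ]), array([85.4, 63.2]), 12.2)
side green 0.91 (array([ 0.5551, -0.3144]), array([82.7, 73.5]), 15.7)
side red 209 [247 221] [269 253] [254.84688995 235.3923445 ]
((258.04681396484375, 237.11672973632812), (19.873065948486328, 33.55965805053711), 22.68152618408203)
(array([0.60421381, 0.09089624, 0.08344127]), np.float64(0.0028166026921095763))
0.0815 [0.60576728 0.09180859 0.0815    ]
0.11 [0.60209854 0.08711809 0.11      ]
[0.42561474 0.15042303 0.005     ]
[0.41473538 0.08436485 0.005     ]
[0.71228161 0.04367317 0.005     ]
```

View pics/topcrop.png

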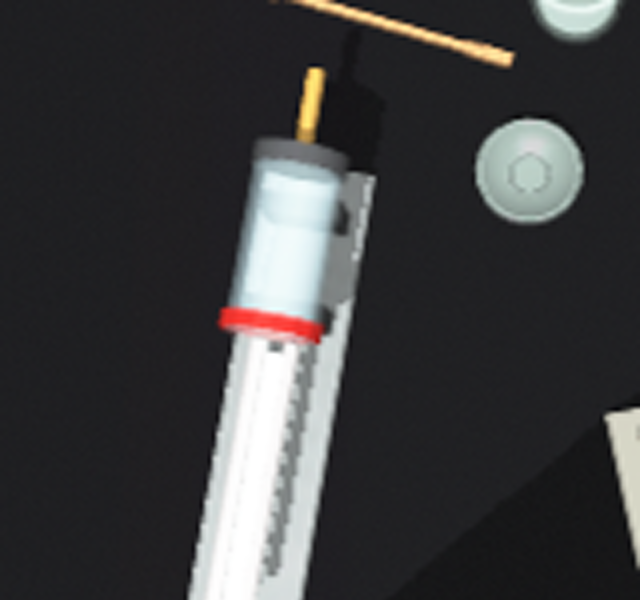

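Request:
send_rows --moves '[[[0,0,1.7,2.0,-1.6,0,0.4],[0,0,0,3,-2.45,0,0.4],[0,0,0,3,-2.45,0,0.4],[0,0,0,3,-2.45,0,0.4],[0,0,0,3,-2.45,0,0.4]]]'

```text
time_s: 1.4
position: [0.2737, -0.4578, 0.2227]
tcp_rot: [[0.972, 0.233, 0.0], [0.233, -0.972, -0.0], [0.0, 0.0, -1.0]]
force: [-0.4, -0.4, -0.7]
opening: 0.715
```

Request:
send_rows --moves '[[[0,0,0,3,-2.45,0,0.4],[0,0,0,3,-2.45,0,0.4],[0,0,0,3,-2.45,0,0.4],[0,0,0,3,-2.45,1,0.4],[0,0,0,3,-2.45,2,0.4]]]'

```text
time_s: 1.9
position: [0.3921, -0.3048, 0.1938]
tcp_rot: [[0.972, 0.234, 0.003], [0.234, -0.972, -0.004], [0.002, 0.005, -1.0]]
force: [0.8, -0.7, -0.3]
opening: 0.701
```

Request:
send_rows --moves '[[[0,0,0,3,-2.45,2,0.4],[0,0,0,3,-2.45,0,0.4],[0,0,0,3,-2.45,0,0.4],[0,0,0,2,-1.7,0,0.4],[0,0,0,0,0,0,0.4]]]'

```text
time_s: 2.4
position: [0.4776, -0.1885, 0.1726]
tcp_rot: [[0.971, 0.238, 0.001], [0.238, -0.971, 0.0], [0.001, -0.0, -1.0]]
force: [-0.6, -0.5, 0.1]
opening: 0.698
```

```bash
python3 - <<'E'
from h import *
s=readout.read_state();print(s["position"],s["tcp_rot"][:,0])
m=camera_model("wrist"); im=capture("wrist"); cv2.imwrite("pics/w1.png",im)
for t in("orange","blue","green"):
    r=regions_of("wrist",t)
    if r: print(t,round(r[0]["p"],2),axis_of(r[0]["mask"],m,.038))
    for d in spot_in("wrist",t)[:1]: print(d["location"],d["p"])
for x in(.498,-.159,.12),: print(proj(m,x))
E
```

```text
[ 0.47756036 -0.18852682  0.17264105] [9.71205380e-01 2.38242038e-01 9.17438047e-04]
orange 0.83 (array([ 0.5127, -0.1566]), array([83.6, 32.9]), 13.5)
[0.5198, -0.1618, 0.0508] 0.94
blue 0.84 (array([ 0.5379, -0.2324]), array([86.2, 34.8]), 13.9)
[0.5378, -0.2332, 0.0501] 0.76
green 0.67 (array([ 0.5513, -0.3117]), array([84.2, 35.5]), 13.8)
[0.5552, -0.305, 0.0514] 0.77
[290.49962487 183.12482087]
```

View pics/w1.png

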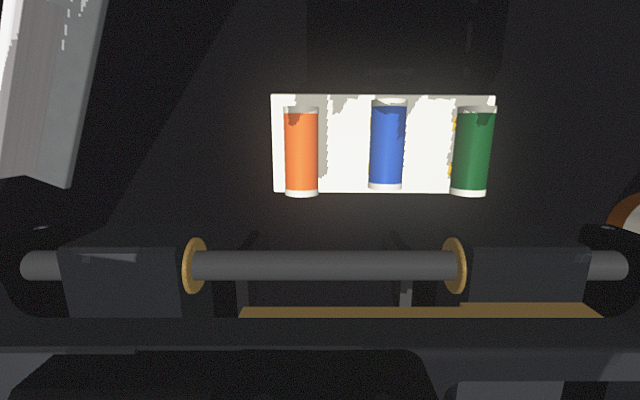

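The wrist view shows orange at (302,151), blue at (388,144) and green at (472,151). All three are parallel to the jaws, and the angle agrees with the top view.

Request:
send_rows --moves '[[[0,0,0.3,2.4,-2.3,0,0.4],[0,0,0,0,0,3,0.4],[0,0,0,0,0,3,0.4],[0,0,0,0,0,2.5,0.4],[0,0,0,0,0,0,0.4]]]'

```text
time_s: 3.25
position: [0.4915, -0.1626, 0.0849]
tcp_rot: [[0.974, 0.228, -0.006], [0.228, -0.974, 0.004], [-0.005, -0.005, -1.0]]
force: [-0.9, 0.1, -0.1]
opening: 0.7
```

Request:
send_rows --moves '[[[0,0,0,0.4,-0.1,2,0.4],[0,0,0,0,0,2,0.4],[0,0,0,0,0,2,0.4],[0,0,0,0,0,0.4,0.4],[0,0,0,0,0,0,0.4]]]'

```text
time_s: 3.75
position: [0.4977, -0.1617, 0.024]
tcp_rot: [[0.974, 0.228, 0.0], [0.228, -0.974, -0.0], [0.0, 0.0, -1.0]]
force: [0.1, 0.4, 0.7]
opening: 0.7
```

Request:
send_rows --moves '[[[0,0,0,0,0,0,-1],[0,0,0,0,0,0,-1],[0,0,0,0,0,0,-1],[0,0,0,0,0,0,-1],[0,0,0,0,0,0,-1]]]'

```text
time_s: 4.25
position: [0.4977, -0.161, 0.024]
tcp_rot: [[0.974, 0.229, 0.0], [0.229, -0.974, 0.0], [0.0, -0.0, -1.0]]
force: [-0.4, 0.3, 3.4]
opening: 0.354
```

Request:
send_rows --moves '[[[0,0,0,0,0,-2,-1],[0,0,0,0,0,-4,-1],[0,0,0,0,0,-4,-1],[0,0,0,0,0,-4,-1],[0,0,7,0,0,0,-1]]]'

```text
time_s: 4.75
position: [0.5008, -0.1628, 0.1687]
tcp_rot: [[0.994, 0.106, 0.01], [0.106, -0.994, -0.006], [0.009, 0.007, -1.0]]
force: [-0.2, -0.6, -0.7]
opening: 0.36
```

Request:
send_rows --moves '[[[0,0,7,0,0,0,-1],[0,0,7,0,0,0,-1],[0,0,0,-1.1,-3.3,0,-1],[0,0,0,-1.1,-3.3,0,-1],[0,0,0,-1.1,-3.3,0,-1]]]'

```text
time_s: 5.25
position: [0.4776, -0.0577, 0.1634]
tcp_rot: [[0.991, -0.136, -0.001], [-0.136, -0.991, 0.0], [-0.001, -0.0, -1.0]]
force: [0.1, 0.5, -0.6]
opening: 0.359
```

Request:
send_rows --moves '[[[0,0,0,-1.1,-3.3,0,-1],[0,0,0,-1.1,-3.3,0,-1],[0,0,0,-1.1,-3.3,0,-1],[0,0,0,-1.1,-3.3,0,-1],[0,0,0,0,0,0,-1]]]'

```text
time_s: 5.75
position: [0.4502, 0.0814, 0.1634]
tcp_rot: [[0.991, -0.13, -0.003], [-0.13, -0.991, 0.001], [-0.003, -0.001, -1.0]]
force: [-0.3, 0.1, -1.2]
opening: 0.364
```

```bash
python3 - <<'E'
from h import *
s=readout.read_state();print(s["position"],s["tcp_rot"][:,0],s["opening"])
m=camera_model("wrist"); im=capture("wrist"); cv2.imwrite("pics/w2.png",im)
np.save("w2.npy",m["pose"]);np.save("wK.npy",m["camera_matrix"])
for d in spot_in("wrist","mouth")[:2]: print(d)
E
```

```text
[0.45019998 0.08137111 0.16337101] [ 0.99145894 -0.13039099 -0.00271399] 0.3638466483093229
{'location': [0.5513, 0.0981, 0.0501], 'p': 0.68}
```

View pics/w2.png

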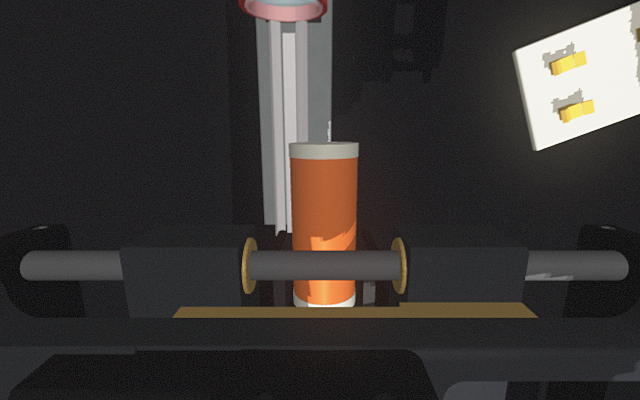

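The wrist view shows the orange cartridge held straight, with its front edge at about (323,145). The rails run from (283,20) down to about (285,230), and the collar rim is at the top, around (283,10).

```bash
python3 - <<'E'
from h import *
m={"pose":np.load("w2.npy"),"camera_matrix":np.load("wK.npy")}
M=np.array([.603,.0915,.0815]); 
for a in(-7.4,-8,-8.6):
    u=np.array([np.cos(np.radians(a)),np.sin(np.radians(a)),0]); v=np.array([-u[1],u[0],0])
    for x in(-.173,-.09,-.01):
        print(a,x,[proj(m,M+u*x+v*y+[0,0,-.022]).round(0).tolist() for y in(-.015,0,.015)])
print(proj(m,M),proj(m,M+[0,0,.03]))
im=cv2.imread("pics/w2.png"); c=im[0:240,220:370]
cv2.imwrite("pics/w2c.png",cv2.resize(c,None,fx=3.3,fy=2.5,interpolation=2))
g=cv2.cvtColor(im,7-1)
for r in(40,80,120):print(r,g[r,250:340:2].tolist())
E
```

```text
-7.4 -0.173 [[308.0, 228.0], [291.0, 228.0], [274.0, 228.0]]
-7.4 -0.09 [[306.0, 132.0], [288.0, 132.0], [270.0, 132.0]]
-7.4 -0.01 [[305.0, 25.0], [285.0, 25.0], [266.0, 25.0]]
-8 -0.173 [[306.0, 228.0], [289.0, 228.0], [272.0, 227.0]]
-8 -0.09 [[305.0, 132.0], [287.0, 132.0], [269.0, 132.0]]
-8 -0.01 [[305.0, 25.0], [285.0, 25.0], [265.0, 25.0]]
-8.6 -0.173 [[304.0, 228.0], [287.0, 228.0], [270.0, 227.0]]
-8.6 -0.09 [[304.0, 132.0], [286.0, 132.0], [268.0, 132.0]]
-8.6 -0.01 [[305.0, 25.0], [285.0, 25.0], [265.0, 24.0]]
[280.83706295  -1.54187652] [274.02357927 -21.62541214]
40 [34, 33, 28, 70, 115, 113, 111, 114, 115, 113, 132, 172, 169, 176, 178, 156, 151, 199, 197, 196, 199, 197, 197, 149, 156, 156, 160, 156, 152, 117, 119, 119, 117, 119, 120, 119, 115, 119, 115, 114, 115, 53, 39, 32, 34]
80 [37, 39, 32, 27, 79, 116, 115, 114, 116, 116, 121, 152, 172, 173, 172, 178, 118, 192, 197, 194, 197, 196, 199, 149, 156, 159, 155, 156, 155, 116, 116, 115, 117, 120, 119, 117, 114, 116, 115, 115, 114, 44, 38, 38, 30]
120 [31, 37, 39, 31, 31, 97, 116, 116, 111, 115, 111, 130, 167, 175, 175, 175, 156, 151, 193, 195, 194, 192, 197, 157, 151, 162, 157, 158, 160, 121, 118, 116, 115, 117, 118, 114, 118, 114, 117, 112, 124, 37, 45, 40, 41]
```

View pics/w2c.png

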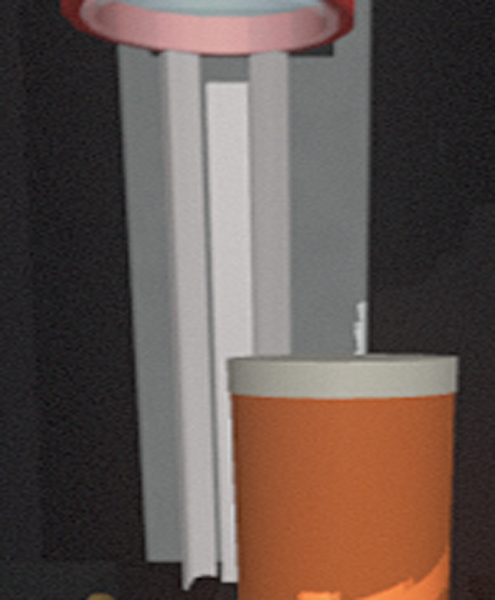

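```bash
python3 - <<'E'
from h import *
m={"pose":np.load("w2.npy"),"camera_matrix":np.load("wK.npy")}
p=np.array([.4502,.0814,.1634]);x=np.array([.9915,-.1304,-.0027]);y=np.array([-.1304,-.9915,0])
for f in(.055,.060): print(f,[proj(m,p+x*f+y*s+[0,0,.014]).round(1).tolist() for s in(-.016,0,.016)])
a=np.radians(-8.1);u=np.array([np.cos(a),np.sin(a),0]);v=np.array([-u[1],u[0],0])
for my in(.0885,.0895,.0905):
  M=np.array([.603,my,.0815]); print(my,[proj(m,M+u*t+[0,0,-.017]).round(1).tolist() for t in(-.105,-.025,0)], proj(m,M+[0,0,-.024]).round(1),proj(m,M+[0,0,-.033]).round(1))
M=np.array([.603,.0895,.0815])
for t in(-.095,-.079,-.06):
  g=M+u*t; d=g-p; d[2]=0; th=u; print(t,g,"tool shift x,y cm (after turn)",d@u*100,d@-v*100)
print("turn about tool z:",np.degrees(np.arctan2(x[1],x[0])+np.radians(8.1)))
E
```

```text
0.055 [[289.7, 147.8], [324.1, 147.8], [358.5, 147.8]]
0.06 [[289.4, 136.8], [324.1, 136.8], [358.8, 136.8]]
0.0885 [[290.1, 150.4], [288.5, 44.0], [287.9, 7.0]] [289.   10.4] [290.2  14.5]
0.0895 [[288.9, 150.6], [287.2, 44.1], [286.6, 7.2]] [287.7  10.6] [289.   14.7]
0.0905 [[287.7, 150.7], [285.9, 44.3], [285.3, 7.4]] [286.4  10.8] [287.7  14.9]
-0.095 [0.50894775 0.10288562 0.0815    ] tool shift x,y cm (after turn) 5.513431492039559 -2.954889986756674
-0.079 [0.52478813 0.1006312  0.0815    ] tool shift x,y cm (after turn) 7.1134314920395525 -2.954889986756673
-0.06 [0.54359858 0.09795407 0.0815    ] tool shift x,y cm (after turn) 9.013431492039553 -2.9548899867566742
turn about tool z: 0.6075804956955874
```

Request:
send_rows --moves '[[[0,0,0.6,2.3,-1.4,0,-1],[0,0,0,2.3,-1.4,0,-1],[0,0,0,2.1,0,2,-1],[0,0,0,0,0,3,-1],[0,0,0,0,0,0,-1]]]'

```text
time_s: 6.35
position: [0.5209, 0.0947, 0.1104]
tcp_rot: [[0.989, -0.148, -0.008], [-0.148, -0.989, -0.0], [-0.008, 0.001, -1.0]]
force: [-0.3, -0.8, -1.4]
opening: 0.358
```

Request:
send_rows --moves '[[[0,0,-0.4,0,-0.5,1.5,-1],[0,0,0,0,0,1.5,-1],[0,0,0,0,0,0.8,-1],[0,0,0,0,0,0,-1],[0,0,0,0,0,0,-1]]]'

```text
time_s: 6.85
position: [0.5239, 0.1008, 0.0762]
tcp_rot: [[0.99, -0.139, 0.001], [-0.139, -0.99, -0.0], [0.001, -0.0, -1.0]]
force: [0.2, -0.0, -1.0]
opening: 0.357
```

Request:
send_rows --moves '[[[0,0,0,0,0,0.5,-1],[0,0,0,0,0,0.5,-1],[0,0,0,0,0,0.3,-1],[0,0,0,0,0,0,-1],[0,0,0,0,0,0,-1]]]'

```text
time_s: 7.35
position: [0.5235, 0.1013, 0.0624]
tcp_rot: [[0.99, -0.139, -0.0], [-0.139, -0.99, -0.0], [-0.0, 0.0, -1.0]]
force: [-0.3, 0.4, -0.2]
opening: 0.359
```

```bash
python3 - <<'E'
from h import *
s=readout.read_state();print(s["position"],s["force"])
m=camera_model("side"); im=capture("side"); cv2.imwrite("pics/s2.png",cv2.resize(im[170:320,190:390],None,fx=4,fy=4,interpolation=2))
E
```

```text
[0.52348119 0.10128716 0.06243723] [-0.2605813   0.36617696 -0.22246118]
```

View pics/s2.png

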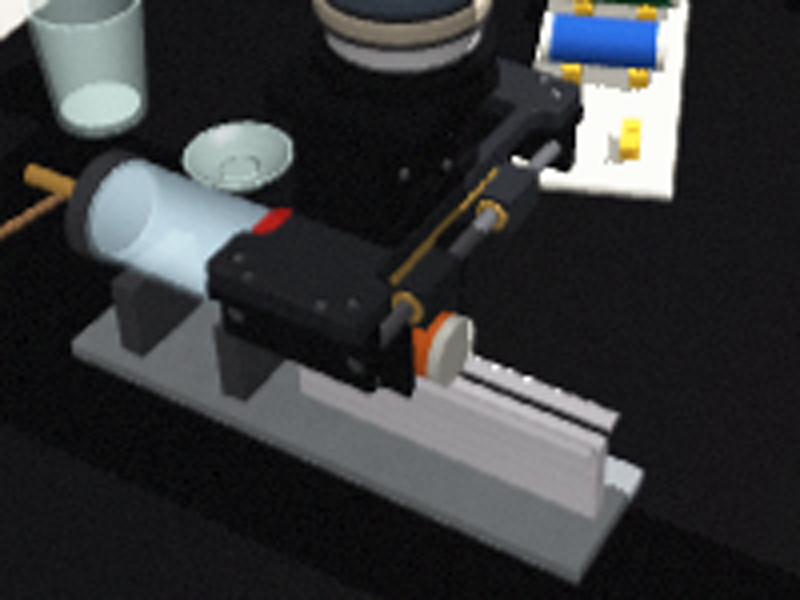

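The side view shows orange on the rails line, with its white rear face at about (455,350) in the crop. The gripper is just behind the collar and contact force is about zero. I'll lower a touch more, then slide in.

Request:
send_rows --moves '[[[0,0,0,0,0,0.15,-1],[0,0,0,0.8,0,0,-1],[0,0,0,0.8,0,0,-1],[0,0,0,0.8,0,0,-1],[0,0,0,0,0,0,-1]]]'

```text
time_s: 7.9
position: [0.55, 0.0974, 0.0613]
tcp_rot: [[0.99, -0.139, 0.004], [-0.139, -0.99, -0.0], [0.004, -0.0, -1.0]]
force: [0.4, -2.5, 1.2]
opening: 0.357
```

Request:
send_rows --moves '[[[0,0,0,0,0,0,0.3],[0,0,0,0,0,0,0.3],[0,0,0,0,0,0,0.3],[0,0,0,0,0,0,0.3],[0,0,0,0,0,-2,0.3]]]'

```text
time_s: 8.4
position: [0.5451, 0.0981, 0.0792]
tcp_rot: [[0.99, -0.139, -0.006], [-0.139, -0.99, 0.0], [-0.006, 0.0, -1.0]]
force: [-0.7, -0.3, -0.2]
opening: 0.633
```

Request:
send_rows --moves '[[[0,0,0,0,0,-4,0.4],[0,0,0,0,0,-4,0.4],[0,0,-7,0,0,0,0.4],[0,0,-7,0,0,0,0.4],[0,0,-7.6,0,0,0,0.4]]]'

```text
time_s: 8.9
position: [0.5473, 0.0981, 0.1616]
tcp_rot: [[0.971, 0.241, 0.001], [0.241, -0.971, 0.0], [0.001, 0.0, -1.0]]
force: [-0.5, 0.1, 0.4]
opening: 0.699
```

```bash
python3 - <<'E'
from h import *
s=readout.read_state();print(s["position"],s["tcp_rot"][:,0],s["opening"])
for n in("top","wrist"):
  m=camera_model(n); im=capture(n)
  for t,z in(("orange",.075),("blue",.038)):
    r=regions_of(n,t)
    if r: print(n,t,round(r[0]["p"],2),axis_of(r[0]["mask"],m,z))
m=camera_model("side"); im=capture("side"); cv2.imwrite("pics/s3.png",cv2.resize(im[170:320,190:390],None,fx=3,fy=3,interpolation=2))
E
```

```text
[0.54725422 0.09809731 0.16164217] [0.97055208 0.24088922 0.00101988] 0.6987485733275052
top orange 0.6 (array([0.5696, 0.0988]), array([33.6, 14.3]), 2.2)
top blue 0.62 (array([ 0.5429, -0.231 ]), array([81.1, 31.6]), 13.7)
wrist orange 0.8 (array([0.5579, 0.0963]), array([34.4, 75.5]), -7.8)
```

View pics/s3.png

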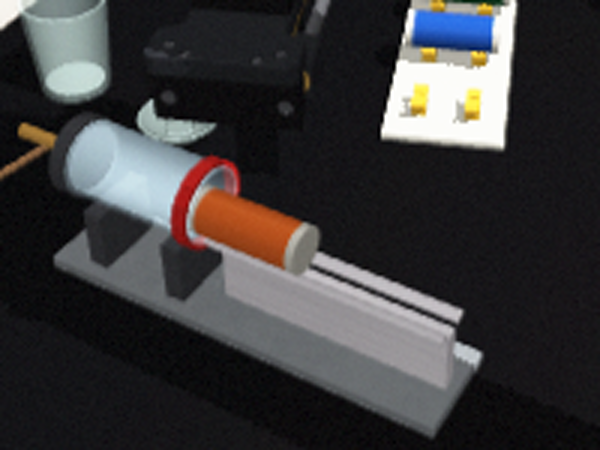

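The side view shows orange sitting squarely on the rails, with its front inside the collar and its rear face at (303,250). Now for blue.

Request:
send_rows --moves '[[[0,0,0.3,-1.2,3.5,0,0.4],[0,0,0,-1.2,3.5,0,0.4],[0,0,0,-1.2,3.5,0,0.4],[0,0,0,-1.2,3.5,0,0.4],[0,0,0,-1.2,3.5,0,0.4]]]'

```text
time_s: 9.75
position: [0.5292, -0.0876, 0.161]
tcp_rot: [[0.973, 0.23, 0.0], [0.23, -0.973, 0.0], [0.0, -0.0, -1.0]]
force: [0.5, -0.2, -1.1]
opening: 0.698
```

Request:
send_rows --moves '[[[0,0,0,-1.2,3.5,0,0.4],[0,0,0,-1.2,3.5,0,0.4],[0,0,0,-1.2,3.5,0,0.4],[0,0,0,-1.2,3.5,0,0.4],[0,0,0,0,0,0,0.4]]]'

```text
time_s: 10.25
position: [0.5156, -0.2388, 0.1612]
tcp_rot: [[0.974, 0.225, 0.002], [0.225, -0.974, -0.003], [0.002, 0.004, -1.0]]
force: [-0.2, 0.7, 0.3]
opening: 0.701
```

```bash
python3 - <<'E'
from h import *
s=readout.read_state();p=s["position"];R=s["tcp_rot"];print(p,R[:,0])
m=camera_model("wrist"); im=capture("wrist")
r=regions_of("wrist","blue")
if r: print(round(r[0]["p"],2),axis_of(r[0]["mask"],m,.038))
print("tool shift cm",R.T@(np.array([.5181,-.2372,.085])-p)*100)
E
```

```text
[ 0.51556786 -0.23875016  0.16121228] [0.97442456 0.2247094  0.0015714 ]
0.92 (array([ 0.5366, -0.2332]), array([84.9, 32.5]), 13.4)
tool shift cm [ 0.26959572 -0.12222363  7.62126284]
```

Request:
send_rows --moves '[[[0,0,-0.4,0.2,-0.1,3,0.4],[0,0,0,0,0,3,0.4],[0,0,0,0,0,3,0.4],[0,0,0,0,0,2,0.4],[0,0,0,0,0,0,0.4]]]'

```text
time_s: 10.85
position: [0.5147, -0.2289, 0.0484]
tcp_rot: [[0.971, 0.239, -0.006], [0.239, -0.971, 0.005], [-0.005, -0.006, -1.0]]
force: [-0.5, -0.3, 0.4]
opening: 0.699
```

Request:
send_rows --moves '[[[0,0,0,0.3,0.4,0,0.4],[0,0,0,0,0.4,0.5,0.4],[0,0,0,0,0,1,0.4],[0,0,0,0,0,0.9,0.4],[0,0,0,0,0,0,0.4]]]'

```text
time_s: 11.35
position: [0.5206, -0.2385, 0.0259]
tcp_rot: [[0.971, 0.237, -0.002], [0.237, -0.971, 0.002], [-0.002, -0.002, -1.0]]
force: [-0.4, 0.4, 0.1]
opening: 0.699
```

Request:
send_rows --moves '[[[0,0,0,-0.1,-0.1,0.3,0.4],[0,0,0,0,0,0,0.4],[0,0,0,0,0,0,-1],[0,0,0,0,0,0,-1],[0,0,0,0,0,0,-1]]]'

```text
time_s: 11.85
position: [0.5205, -0.2385, 0.0243]
tcp_rot: [[0.971, 0.237, 0.0], [0.237, -0.971, -0.0], [0.0, 0.0, -1.0]]
force: [-0.5, 0.2, -0.7]
opening: 0.51
```

Request:
send_rows --moves '[[[0,0,0,0,0,0,-1],[0,0,0,0,0,0,-1],[0,0,0,0,0,0,-1],[0,0,0,0,0,-2,-1],[0,0,0,0,0,-3,-1]]]'

```text
time_s: 12.35
position: [0.519, -0.2377, 0.0728]
tcp_rot: [[0.971, 0.238, -0.004], [0.238, -0.971, 0.002], [-0.003, -0.003, -1.0]]
force: [0.6, 0.2, -0.0]
opening: 0.36
```

Request:
send_rows --moves '[[[0,0,0,0,0,-3.5,-1],[0,0,0,0,0,-3.5,-1],[0,0,0,0,0,-2.5,-1],[0,0,7.3,0,0,0,-1],[0,0,7.3,0,0,0,-1]]]'

```text
time_s: 12.85
position: [0.5209, -0.2389, 0.1705]
tcp_rot: [[1.0, -0.02, 0.002], [-0.02, -1.0, -0.002], [0.002, 0.002, -1.0]]
force: [-0.6, 0.5, -0.6]
opening: 0.358
```

Request:
send_rows --moves '[[[0,0,7.3,-1.2,-3.3,0,-1],[0,0,0,-1.2,-3.5,0,-1],[0,0,0,-1.2,-3.5,0,-1],[0,0,0,-1.2,-3.5,0,-1],[0,0,0,-1.2,-3.5,0,-1]]]'

```text
time_s: 13.35
position: [0.4808, -0.0587, 0.1691]
tcp_rot: [[0.99, -0.143, 0.0], [-0.143, -0.99, -0.0], [0.0, 0.0, -1.0]]
force: [0.7, 0.7, -0.2]
opening: 0.357
```

Request:
send_rows --moves '[[[0,0,0,-1.2,-3.5,0,-1],[0,0,0,-1.2,-3.5,0,-1],[0,0,0,-1.2,-3.5,0,-1],[0,0,0,-1.2,-3.0,0,-1],[0,0,0,0,0,0,-1]]]'

```text
time_s: 13.85
position: [0.4508, 0.0836, 0.1689]
tcp_rot: [[0.991, -0.137, -0.002], [-0.137, -0.991, 0.001], [-0.002, -0.0, -1.0]]
force: [-0.4, -0.2, 0.3]
opening: 0.36
```

```bash
python3 - <<'E'
from h import *
s=readout.read_state();p=s["position"];R=s["tcp_rot"];print(p,R[:,0],s["opening"],np.degrees(np.arctan2(R[1,0],R[0,0])))
m=camera_model("top"); im=capture("top")
for t in("orange","blue"):
  r=regions_of("top",t)
  if r: print(t,round(r[0]["p"],2),axis_of(r[0]["mask"],m,.18 if t=="blue" else .075))
m=camera_model("wrist"); im=capture("wrist"); cv2.imwrite("pics/w4.png",im)
print("tool shift cm",R.T@(np.array([.4584,.1089,.08])-p)*100)
E
```

```text
[0.45082483 0.08359529 0.16894204] [ 0.99051588 -0.13738395 -0.00198633] 0.35982671816051925 -7.89651081779288
orange 0.97 (array([0.5656, 0.0973]), array([35.1, 73.2]), -10.0)
tool shift cm [ 0.42035347 -2.60644225  8.89459017]
```

View pics/w4.png

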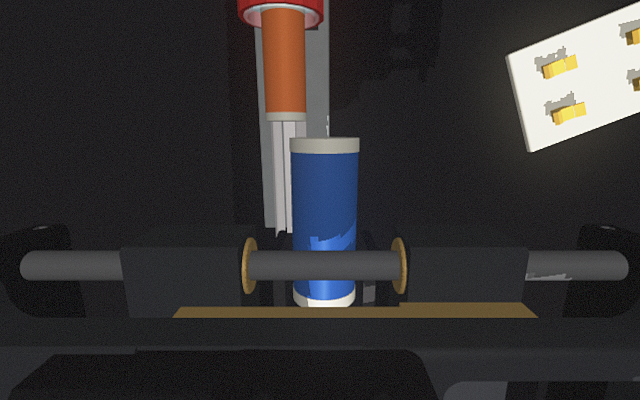

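The wrist view shows blue held straight, with its front at (324,140). Orange is on the rails, its rear face at about row 120, with clear rail behind it.

Request:
send_rows --moves '[[[0,0,0.2,0,-1.3,0,-1],[0,0,0,0.1,-1.3,0,-1],[0,0,0,0,0,3,-1],[0,0,0,0,0,3,-1],[0,0,0,0,0,0,-1]]]'

```text
time_s: 14.55
position: [0.4556, 0.1058, 0.1064]
tcp_rot: [[0.989, -0.146, -0.007], [-0.146, -0.989, -0.0], [-0.007, 0.001, -1.0]]
force: [0.1, -0.3, 0.4]
opening: 0.361
```

```bash
python3 - <<'E'
from h import *
s=readout.read_state();p=s["position"];R=s["tcp_rot"];print(p,np.degrees(np.arctan2(R[1,0],R[0,0])))
m=camera_model("wrist"); im=capture("wrist")
for t,z in(("orange",.078),("blue",p[2]+.016)):
  r=regions_of("wrist",t)
  if r: print(t,round(r[0]["p"],2),axis_of(r[0]["mask"],m,z))
print("tool shift cm",R.T@(np.array([.456,.1093,.075])-p)*100)
E
```

```text
[0.4555694  0.10580176 0.10638967] -8.420571189507955
orange 0.9 (array([0.5555, 0.0967]), array([32.4, 60.6]), -7.6)
blue 0.85 (array([0.4878, 0.1013]), array([31.7, 55. ]), -8.4)
tool shift cm [ 0.01398645 -0.35577355  3.13856254]
```

Request:
send_rows --moves '[[[0,0,-0.3,-0.2,-0.4,1.5,-1],[0,0,0,0,0,1,-1],[0,0,0,0,0,0.6,-1],[0,0,0,0,0,0,-1],[0,0,0,0,0,0,-1]]]'

```text
time_s: 15.2
position: [0.4566, 0.1104, 0.0784]
tcp_rot: [[0.99, -0.141, 0.001], [-0.141, -0.99, 0.0], [0.001, -0.0, -1.0]]
force: [-1.3, 0.4, -0.6]
opening: 0.364
```

Request:
send_rows --moves '[[[0,0,0,0,0,0.6,-1],[0,0,0,0,0,0.6,-1],[0,0,0,0,0,0.3,-1],[0,0,0,0,0,0,-1],[0,0,0,0,0,0,-1]]]'

```text
time_s: 15.7
position: [0.4561, 0.1105, 0.0629]
tcp_rot: [[0.99, -0.14, -0.0], [-0.14, -0.99, 0.0], [-0.0, 0.0, -1.0]]
force: [-0.2, 0.4, 0.0]
opening: 0.359
```

Request:
send_rows --moves '[[[0,0,0,0,0,0.1,-1],[0,0,0,0.8,0,0,-1],[0,0,0,1,0,0,-1],[0,0,0,1,0,0,-1],[0,0,0,1,0,0,-1]]]'

```text
time_s: 16.2
position: [0.4952, 0.105, 0.0621]
tcp_rot: [[0.99, -0.141, 0.001], [-0.141, -0.99, 0.0], [0.001, -0.0, -1.0]]
force: [-0.2, -1.1, -1.5]
opening: 0.36
```

Request:
send_rows --moves '[[[0,0,0,1,0,0,-1],[0,0,0,1,0,0,-1],[0,0,0,1,0,0,-1],[0,0,0,0.7,0,0,-1],[0,0,0,0,0,0,-1]]]'

```text
time_s: 16.7
position: [0.5323, 0.0997, 0.0622]
tcp_rot: [[0.99, -0.141, 0.002], [-0.141, -0.99, -0.0], [0.002, -0.0, -1.0]]
force: [0.4, 0.4, -0.3]
opening: 0.362
```

Request:
send_rows --moves '[[[0,0,0,0.5,0,0,-1],[0,0,0,0.5,0,0,-1],[0,0,0,0.5,0,0,-1],[0,0,0,0.4,0,0,-1],[0,0,0,0,0,0,-1]]]'

```text
time_s: 17.2
position: [0.5503, 0.0971, 0.0621]
tcp_rot: [[0.99, -0.141, 0.001], [-0.141, -0.99, -0.0], [0.001, -0.0, -1.0]]
force: [0.3, 0.2, -0.9]
opening: 0.361
```

Request:
send_rows --moves '[[[0,0,0,0.2,0,0,-1],[0,0,0,0.2,0,0,-1],[0,0,0,0.1,0,0,-1],[0,0,0,0.1,0,0,-1],[0,0,0,0,0,0,-1]]]'

```text
time_s: 17.7
position: [0.5554, 0.0964, 0.0621]
tcp_rot: [[0.99, -0.14, 0.0], [-0.14, -0.99, -0.0], [0.0, -0.0, -1.0]]
force: [-0.2, -0.1, -1.3]
opening: 0.361
```

TCP is now about 43 mm before the mouth, with no end contact yet. I'll keep going in small steps.

Request:
send_rows --moves '[[[0,0,0,0.1,0,0,-1],[0,0,0,0.1,0,0,-1],[0,0,0,0.1,0,0,-1],[0,0,0,0.1,0,0,-1],[0,0,0,0,0,0,-1]]]'

```text
time_s: 18.2
position: [0.5569, 0.0961, 0.0617]
tcp_rot: [[0.99, -0.14, -0.005], [-0.14, -0.99, 0.0], [-0.005, 0.0, -1.0]]
force: [-4.2, 0.8, 1.6]
opening: 0.362
```

```bash
python3 - <<'E'
from h import *
s=readout.read_state();print(s["position"],s["force"])
im=capture("side"); cv2.imwrite("pics/s5.png",cv2.resize(im[180:310,190:350],None,fx=4,fy=4,interpolation=2))
E
```

```text
[0.55694494 0.09613938 0.06168092] [-4.22934261  0.75806064  1.6159468 ]
```

View pics/s5.png

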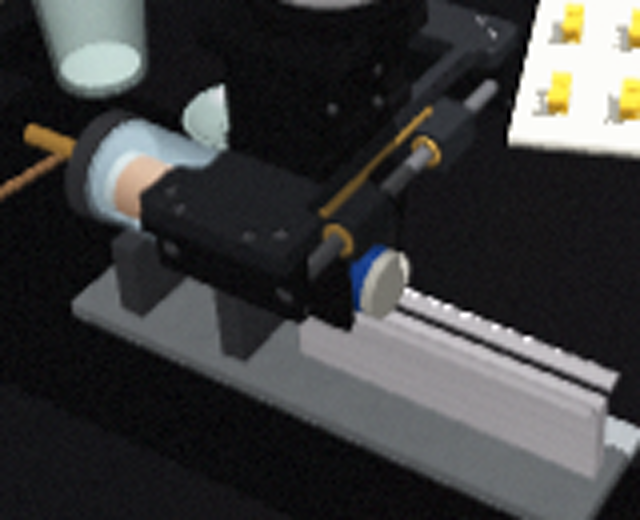

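The side view shows orange's white front close to the dark end cap, around (115,185) in the crop, and blue on the rails behind it. Force has started to rise (-4 N along x), right where home is expected. I'll press slightly more to confirm.

Request:
send_rows --moves '[[[0,0,0,0.1,0,0,-1],[0,0,0,0.1,0,0,-1],[0,0,0,0.1,0,0,-1],[0,0,0,0,0,0,-1],[0,0,0,0,0,0,-1]]]'

```text
time_s: 18.75
position: [0.5569, 0.0961, 0.0614]
tcp_rot: [[0.99, -0.14, -0.011], [-0.14, -0.99, 0.001], [-0.011, 0.001, -1.0]]
force: [-9.4, 1.3, 5.9]
opening: 0.36
```

Request:
send_rows --moves '[[[0,0,0,0,0,0,0.2],[0,0,0,0,0,0,0.3],[0,0,0,0,0,0,0.3],[0,0,0,0,0,0,0.3],[0,0,0,-0.3,0,-1,0.3]]]'

```text
time_s: 19.25
position: [0.5592, 0.0956, 0.0715]
tcp_rot: [[0.99, -0.141, -0.001], [-0.141, -0.99, -0.0], [-0.001, 0.0, -1.0]]
force: [0.0, 0.3, -0.9]
opening: 0.634
```

Request:
send_rows --moves '[[[0,0,0,0,0,-3,0.3],[0,0,0,0,0,-4,0.3],[0,0,0,-2,0,-4,0.3],[0,0,0,-3,4,0,0.3],[0,0,0,-2,4,0,0.3]]]'

```text
time_s: 19.75
position: [0.4778, 0.0267, 0.1842]
tcp_rot: [[0.991, -0.137, 0.004], [-0.137, -0.991, -0.001], [0.004, 0.0, -1.0]]
force: [-0.8, -0.3, -0.9]
opening: 0.646
```

```bash
python3 - <<'E'
from h import *
s=readout.read_state();print(s["position"],s["force"],s["opening"])
M=np.array([.598,.089,.0815]);a=np.radians(-8.1);u=np.array([np.cos(a),np.sin(a),0]);v=np.array([-u[1],u[0],0])
for n in("top","side"):
  m=camera_model(n); im=capture(n)
  for t,z in(("orange",.075),("blue",.075),("green",.038)):
    r=regions_of(n,t)
    if r:
      c,w,an=axis_of(r[0]["mask"],m,z); d=np.r_[c,0]-M; print(n,t,round(r[0]["p"],2),c,w,an,"in mouth",d@u,d@v)
  if n=="side": cv2.imwrite("pics/s6.png",cv2.resize(im[180:310,190:350],None,fx=4,fy=4,interpolation=2)); S=m
# predicted rear face centre of blue and front face of orange when home, in crop pixels
for t in(-.06,.0,.02,.1): print(t,(proj(S,M+u*t+[0,0,-.0065])-[190,180])*4)
E
```

```text
[0.47783406 0.02667853 0.18420049] [-0.75023315 -0.34961566 -0.89084945] 0.6455557060912183
top blue 0.64 [0.5736 0.0961] [33.1 59.3] -6.7 in mouth -0.02515697599504082 0.0035911779105105533
top green 0.62 [ 0.5555 -0.3095] [81.8 34.8] 14.3 in mouth 0.014073135474173007 -0.4005127299573954
side blue 0.97 [0.5755 0.0922] [42.2 89.8] -8.2 in mouth -0.022726416240822774 -2.2020139026124587e-06
side green 0.57 [ 0.5334 -0.3192] [33.  61.2] -73.8 in mouth -0.006439645411568359 -0.41322987666306665
-0.06 [387.66145794 284.4593895 ]
0.0 [283.90345255 242.07406245]
0.02 [250.76240687 228.53588721]
0.1 [124.84353129 177.09780585]
```

View pics/s6.png

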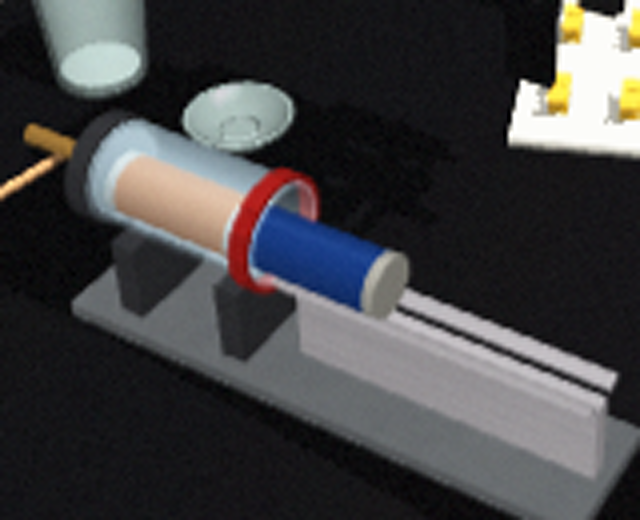

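The side view shows blue's rear face at (386,285), against a home prediction of (388,284). Orange's front, at about (120,182), is at the closed end, predicted at (125,177), and blue's front is inside the collar. Green is unmoved and the gripper is clear.

```bash
python3 -c "
from rig import *
print(bot.hand_in())"
```

```text
the job is handed in; nothing more can be done
None
```

The job is handed in at about 20 s of robot time. I put the orange cartridge on the rails with its front in the mouth. I then set the blue one behind it and slid blue forward, pushing both until they met a firm stop of about 9 N. After that I released and retracted.

**Last checks:**
- **Blue:** its rear face showed within about 1 mm of the home position in the side view. The top and side views put the visible part of blue on the tube axis within 4 mm and 1.5°.
- **Orange:** its front showed at the closed end in the side view. The network reported no orange mask in the last top or side picture, so this rests on the side view and the firm stop.
- **Green:** the top view put it within about 1 mm of its starting place. The side-view mask was poor and about 23 mm off the first side reading; the arm may have been partly hiding the cartridge. I went by the top view.
- **Gripper:** open, well clear, and measuring no contact force.

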